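# Jack up the creasing machine and hold it

## Task

Stand the small lever jack on the table with its saddle centred under the marked lift point of the blue creasing machine (the round boss beneath the bracket with the chevron). Pump its handle once as a trial: press it fully down so that the machine's front edge rises, and let it come all the way back up. Then press the handle fully down again and finish like that, with the hand still holding the handle down and the machine resting raised on the jack, so that a colleague can see to its foot; keep the arm off the machine and leave the other things on the table where they are.

Things in the scene. Friction and masses are not known exactly. Their poses are not given: they have to be found in the camera images.
- jack: lever jack, loose, grey and steel, about 0.9 kg. Base plate 215 x 80 x 12 mm, from local x -105 to +110; origin at its underside, on the table; local x points from handle to saddle, z up. Carrying block to grip from above at the origin: 70 mm long in x, 28 wide in y, 12 to 75 mm above the table. Saddle 85 mm from the origin in +x. No valve: the saddle follows the handle up and down
- saddle_top (a point): centre of the top face of the jack's round saddle (42 mm diameter, in a 50 mm wide collar), 60 mm above the jack's underside with the handle up; it rises straight up, 48 mm per rad of handle, by 26 mm in all
- handle_bar (a point): centre of the handle's crossbar: rubber, 22 mm diameter, 70 mm long along the jack's y, on a 14 mm rod, 150 mm from the pivot, which is 45 mm from the jack's origin in -x and 50 mm up. Handle up: 177 mm from the origin in -x, 122 mm up; it swings about the pivot in the jack's x-z plane down to 43 mm up
- pump_handle (a joint): angle of the jack's handle: 0 = up (rod 0.5 rad above level), grows as it is pressed down, 0.55 rad = fully down on its stop. A spring and the load bring it back up when let go; pressing the crossbar takes 2 to 4 N empty and about 11 to 17 N with the machine on the saddle, which meets the lift point at about 0.25 rad
- lift_pad (a point): the marked lift point: centre of the underside of a round steel boss (32 mm diameter, 9 mm deep) beneath the broad bracket (56 mm wide, top 90 mm above the table, dark chevron on it) jutting from the machine's front. 72 mm above the table at rest, rises about 14 mm when jacked. The bracket reaches 30 mm beyond this point towards the front
- machine: blue creasing machine, about 7 kg, 250 deep x 320 wide x 245 mm high, frame 73 mm above the table, hinged at its rear on a rail fixed to the table. Origin on the table under its middle; local -x points out of its front, where the jack goes in; front edge 125 mm from the origin, lift point at local x -165, y -60 mm. The narrow bracket with a screw foot at y +130 is no lift point
- glue_jar: bystander: glue jar, 42 mm diameter, 60 mm high, standing before the machine's front between its two brackets; origin under its centre
- tape_roll: bystander: roll of tape, 52 mm diameter, 24 mm high, standing before the machine's front, on the other side of the lift bracket; origin under its centre
- mug: bystander: white mug, 76 mm diameter, 85 mm high; origin under its centre
- screwdriver: bystander: screwdriver lying on the far part of the table; origin under its middle, along x
- wood_block: bystander: flat wood block 90 x 60 x 22 mm; origin under its centre

How it is judged:
By the outcome, as a careful person would: the job done as asked, in the order asked, and still so for the second after the job is handed in, while the arm keeps its last pose, push and grip.
It also fails if it takes over 56 s, if anything falls off the work surface, if the arm or the gripper's body presses on something with over 40 N, if the wrist force passes 120 N, or if a joint passes its speed limit or range.

## Robot

A 6-joint arm with a two-finger parallel gripper is mounted at the origin on the work surface. World frame = base frame: x ahead of the robot, y to its left, z up, the work surface at z = 0. Lengths are in m, angles in rad, forces in N, time in s.
With the tool pointing down it reaches from about 0.35 to 0.775 m from the base axis. Payload 5.5 kg.
Tool frame: the origin (TCP) lies between the finger pads; the fingertips stand 11 mm ahead of it and the grasp point (between the pads) lies 8 mm behind it (tips_ahead is the distance from the TCP to the fingertips, in m); z points along the fingers, y is the line along which they close (so a half turn about z gives the same grasp; the last joint's range is limited). The gripper opens to 85 mm and grips with 20 to 120 N. Pads are 22 mm wide; open, the fingers measure 114 mm over their backs; the gripper's body (76 mm by 85 mm) begins 54 mm behind the grasp point. The pads swing forward as they close: fully open they stand 13 mm farther back than shut.
Start: joints at [1.185, 0.313, 0.046, 1.304, 0, 1.431], TCP at [0.14, 0.558, 0.242] pointing down, gripper open.
Joint ranges: [-2.76, 2.76], [-0.86, 1.69], [-1.03, 1.26], [-2.2, 2.34], [-1.47, 1.5], [-3.14, 3.14]. Speed limits (rad/s): [2.57, 2.57, 3.14, 3.14, 3.14, 3.14].

## Interface

Orientations are given as a unit quaternion [w, x, y, z].
In Python, from workcell import * gives the robot as it stands. The module is installed in compiled form; this text tells all that it offers.
- The arm moves only by the tool jog_arm, never from a script. Its argument "moves" is a list of rows, each an object with "fingers": the closure, from 0 (fully open) to 1 (shut); "slide": the shift along the tool's x, y, z in mm, a list of three; "angular": the turn, a rotation vector about the tool's x, y, z in degrees, a list of three. A call has 1 to 10 rows; each row is the pose to reach, as a shift and turn from the pose commanded when the call began, along the tool's axes at that moment; what a row does not reach only later rows make up. A row lasts 1/12 s, in which the tool goes at most 41.7 mm and 7.16 degrees, less where a joint would pass 70% of its speed; a pose out of reach is approached as far as the arm can. A call with a gripper value outside its range is refused whole. The fingers move at their own pace and stop on an object; "squeeze" is the grip in N (left out, the last holds). Time passes only in rows, so rows that repeat a pose let the fingers close. It gives the time, the measured TCP pose, the force, the opening and the grip force at its end, in the units of the state.
- get_state(): the state, without advancing time (a new reading comes with each control period).
- read_camera(name): name is "side" or "top"; returns a dict with "color" (420x560x3 uint8, red, green, blue), "fovy" (degrees; the focal length in pixels is half the picture's height over the tangent of half this angle, whatever the lens; pixels are square), "cx", "cy" (the principal point, pixels), "world_from_camera" (4x4, takes a point from camera to world coordinates). Camera axes: x right, y down, z forward; pixel columns grow to the right and rows downward; lengths in m; the calibration is good to about 2 mm. A picture is of the moment at which its call begins. There is no depth.
- hand_in(): hands the job in; it is judged then, once.
Trained networks look in a picture, given as the dict that the camera call returned (one of the last four; its "shot" number tells which), for a name from the list of things; names that differ only in an ending like _2 or _b are one class to them, and where a whole thing is asked for, a point or a joint stands for the part that bears it (a point fixed in the world has none). Each returns a list of dicts, best first, with "p" (0 to 1); they miss things now and then, are a little off and sometimes report something else, mostly with a low value. They report only what shows in the picture. A call takes as long as a camera call.
- look_for(target, picture): "point" ([column, row] in pixels, amid what is visible of it).
- tip_of(target, picture): "point" ([column, row] in pixels: a listed point, or the origin of a listed thing).
The state is a dict: "clock": time; "joint_pos": joint angles; "qvel": joint speeds; "tau": joint torques, N m; "tcp_pos": TCP position; "orientation": TCP orientation; "wrist_force": force on the tool from outside, world axes, zero at the start; "ft_torque": the same for the moment, N m; "finger_gap": finger opening in m; "grip_force": force on a finger pad.
Only numpy, scipy, OpenCV 4.12 (cv2) and the standard library are available. Lean on these libraries where they do the work, as an engineer would, in place of code of your own. Each camera call takes 0.05 s, during which the arm holds its last target. There are 200 camera calls.

## Working session

There is one attempt and no reset: what is moved stays moved. The work goes in short steps, Python scripts to look and compute and a tool call to move; the robot and the scene stay as the last step left them, time stands still between calls to the robot, and variables do not carry over. Pictures are saved under pics/ and viewed, at most 10 in all, crops included, and the job is handed in when it is done.

Besides the shell and the picture viewer there is one more tool, called after "Call:" as a command line: name --argument value ..., lists and objects as JSON in quotes. jog_arm: Moves the arm, as the interface text tells. Its arguments: {"type":"object","properties":{"moves":{"type":"array","items":{"type":"object","properties":{"fingers":{"type":"number"},"slide":{"type":"array","items":{"type":"number"}},"angular":{"type":"array","items":{"type":"number"}}}}},"squeeze":{"type":"number"}},"required":["moves"]}

```bash
mkdir -p pics; cat > h.py <<'E'
from workcell import *
import numpy as np, cv2
def ray(p,uv):
    H=p["color"].shape[0]; f=H/2/np.tan(np.radians(p["fovy"])/2)
    d=np.array([(uv[0]-p["cx"])/f,(uv[1]-p["cy"])/f,1.]); T=np.array(p["world_from_camera"])
    return T[:3,3],T[:3,:3]@d
def at_z(p,uv,z):
    o,d=ray(p,uv); return o+d*(z-o[2])/d[2]
def proj(p,X):
    H=p["color"].shape[0]; f=H/2/np.tan(np.radians(p["fovy"])/2)
    c=np.linalg.inv(np.array(p["world_from_camera"]))@np.r_[X,1]
    return np.array([p["cx"]+f*c[0]/c[2],p["cy"]+f*c[1]/c[2]])
def save(p,n): cv2.imwrite("pics/"+n+".png",cv2.cvtColor(p["color"],cv2.COLOR_RGB2BGR))
E
cat > a.py <<'E'
from h import *
np.set_printoptions(precision=4,suppress=True)
Z=dict(jack=0,saddle_top=.06,handle_bar=.122,lift_pad=.072,machine=0,glue_jar=0,tape_roll=0,mug=0,wood_block=0,screwdriver=0)
for n in ("top","side"):
    p=read_camera(n); save(p,n+"1"); print(n,p["fovy"],p["cx"],p["cy"]); print(np.array(p["world_from_camera"]))
    for t,z in Z.items():
        for r in tip_of(t,p)[:2]: print(t,np.round(r["point"],1),round(r["p"],2),at_z(p,r["point"],z)[:2])
s=get_state(); print(s)
E
python3 a.py
```

```text
top 48.69466747600704 286.14670499436323 210.45007137972178
[[-0.057  -0.9753  0.2134  0.3543]
 [-0.9984  0.0568 -0.0071 -0.06  ]
 [-0.0052 -0.2135 -0.9769  1.1754]
 [ 0.      0.      0.      1.    ]]
jack [315.8 224.8] 0.76 [ 0.5689 -0.1425]
saddle_top [282.2 231.9] 0.64 [ 0.5451 -0.0554]
handle_bar [382.  189.5] 0.89 [ 0.6215 -0.2948]
handle_bar [349.9 145.2] 0.3 [ 0.7352 -0.2292]
lift_pad [206.5 215.9] 0.87 [0.593 0.126]
glue_jar [214.5 268.6] 0.67 [0.4715 0.1207]
tape_roll [207.  173.2] 0.78 [0.7238 0.1345]
tape_roll [216.7 270.1] 0.38 [0.4674 0.1153]
mug [251.2 148.5] 0.91 [0.7856 0.0151]
wood_block [453.7 287.3] 0.57 [ 0.3906 -0.475 ]
screwdriver [349.8 144.3] 0.65 [ 0.7819 -0.2487]
side 53.443396323702075 277.264263444152 211.8047918519024
[[ 0.9682 -0.1394  0.2076  0.344 ]
 [-0.2494 -0.4776  0.8424 -1.0134]
 [-0.0183 -0.8675 -0.4972  0.6518]
 [ 0.      0.      0.      1.    ]]
jack [280.  256.7] 0.58 [ 0.5636 -0.1423]
saddle_top [264.8 215.9] 0.68 [ 0.5518 -0.0233]
saddle_top [322.6 245.5] 0.61 [ 0.6576 -0.2059]
handle_bar [323.7 249. ] 0.97 [ 0.6224 -0.304 ]
handle_bar [309.
[... 180 characters left out ...]
 216.2] 0.72 [0.4597 0.1081]
tape_roll [306.4 201. ] 0.64 [0.7259 0.1332]
mug [337.2 215.4] 0.67 [0.788  0.0177]
wood_block [235.  368.1] 0.77 [ 0.3896 -0.4661]
screwdriver [372.9 267.7] 0.8 [ 0.7777 -0.2522]
{'clock': 1.1, 'joint_pos': array([ 1.1854,  0.3132,  0.0462,  1.3036, -0.    ,  1.4312]), 'qvel': array([ 0.0006, -0.0015, -0.0007,  0.0015,  0.0006, -0.0005]), 'tau': array([  0.0007, -48.0478,  29.8818,   0.0003,   0.    ,  -0.    ]), 'tcp_pos': array([0.14  , 0.5578, 0.2424]), 'orientation': array([0.    , 0.1226, 0.9925, 0.0001]), 'wrist_force': array([-0.3435, -0.7535, -0.3009]), 'ft_torque': array([-0.0099,  0.0695,  0.0254]), 'grip_force': 0.0, 'finger_gap': 0.08555841746313962}
```

```bash
python3 - <<'E'
import cv2
for n in("top1","side1"):
    i=cv2.imread(f"pics/{n}.png"); c=i[120:300,150:420] if n=="top1" else i[110:290,180:400]
    cv2.imwrite(f"pics/{n}c.png",cv2.resize(c,None,fx=2.9,fy=2.9,interpolation=cv2.INTER_CUBIC))
E
```

```text
(no output)
```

View pics/top1c.png

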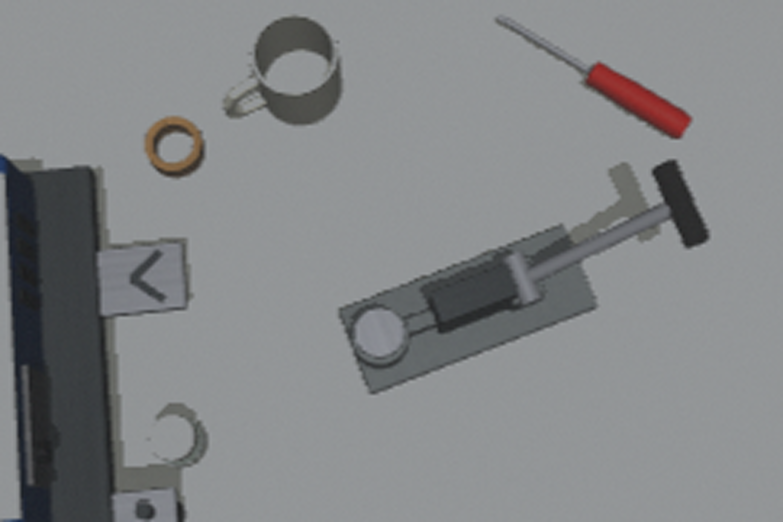

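View pics/side1c.png

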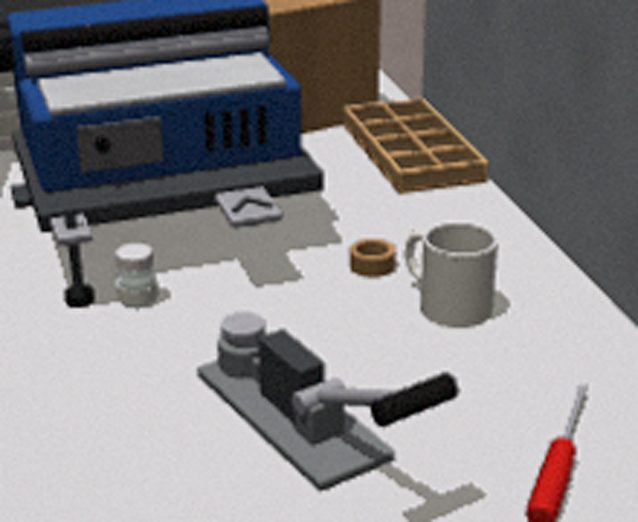

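The top view (crop coordinates) shows the jack at about (440,300), with its saddle at (380,333) and the handle at (680,203). The lift bracket is at (98–190, 239–316), with the jar at (178,435) and the tape at (175,147). The path between them is clear. I'll fit poses from these corners.

```bash
cat > b.py <<'E'
from h import *
from scipy.optimize import least_squares
np.set_printoptions(precision=4,suppress=True)
pt=read_camera("top"); ps=read_camera("side")
T=lambda u,v:(pt,np.array([150+u/2.9,120+v/2.9])); S=lambda u,v:(ps,np.array([180+u/2.9,110+v/2.9]))
jack=[((.110,.04,.012),T(338,308)),((-.105,.04,.012),T(562,224)),((-.105,-.04,.012),T(597,307)),((.110,-.04,.012),T(373,394)),
 ((.085,0,.06),T(380,333)),((-.177,0,.122),T(680,203)),((.085,0,.06),S(243,326)),((-.177,0,.122),S(414,399)),
 ((.110,.04,.0),S(198,374)),((-.105,.04,0.),S(322,490)),((-.105,-.04,0.012),S(392,455))]
E
python3 - <<'E'
import sys; sys.path.insert(0,'.')
exec(open('b.py').read())
def fit(pts,x0):
    def R(q,X): 
        c,s=np.cos(q[2]),np.sin(q[2]); return np.array([q[0]+c*X[0]-s*X[1],q[1]+s*X[0]+c*X[1],X[2]])
    f=lambda q:np.concatenate([proj(p,R(q,X))-uv for X,(p,uv) in pts])
    r=least_squares(f,x0,loss="soft_l1"); return r.x,np.round(f(r.x).reshape(-1,2),1)
# check left/right of jack's y by residuals for both signs
for sg in(1,-1):
    q,res=fit([((X[0],sg*X[1],X[2]),u) for X,u in jack],[.57,-.14,1.9]); print("jack",sg,q,res.tolist())
# machine: bracket relative to lift point: x -.030 (front), y +-.028, top z .09; frame front +.040
br=[((-.03,-.028,.09),T(184,239)),((-.03,.028,.09),T(188,307)),((.04,-.028,.09),T(98,250)),((.04,.028,.09),T(104,316)),
 ((-.03,-.028,.09),S(284,218)),((-.03,.028,.09),S(238,224)),((.04,.028,.09),S(216,192)),((.04,-.028,.09),S(262,187))]
for sg in(1,-1):
    q,res=fit([((X[0],sg*X[1],X[2]),u) for X,u in br],[.6,.13,1.6]); print("lift",sg,q,res.tolist())
for n,u in(("jar",(180,435)),("tape",(175,160))):print(n,at_z(*T(*u),.024 if n=="tape" else .03))
for p in(pt,ps):
  print([ (n,proj(p,np.array(X))) for n,X in ()])
  for t in("jack","saddle_top","handle_bar","lift_pad","tape_roll","glue_jar"):
    r=tip_of(t,p); print(t,r[:1])
E
```

```text
jack 1 [ 0.5676 -0.1321  1.8752] [[10.5, 28.3], [12.3, 27.5], [-11.6, -29.6], [-12.5, -30.6], [-0.6, -1.6], [0.2, -0.3], [-0.1, -1.1], [-0.3, 0.8], [-0.6, 0.8], [-1.4, 1.7], [1.1, -1.2]]
jack -1 [ 0.5648 -0.1329  1.8917] [[-0.1, 0.9], [0.3, -0.5], [0.6, -0.8], [-0.7, 0.4], [0.0, 0.0], [0.1, -0.3], [-1.5, -0.7], [-0.3, 0.8], [22.1, -7.3], [24.5, -9.4], [-25.9, 10.1]]
lift 1 [0.5918 0.1344 1.6361] [[-0.3, -0.1], [0.4, -0.9], [0.3, -0.4], [0.0, -0.4], [-0.7, -1.4], [-2.4, -0.7], [-0.9, 1.1], [0.1, 0.3]]
lift -1 [0.604  0.1344 1.4625] [[-0.4, 19.8], [0.2, -26.5], [0.0, 14.5], [0.3, -31.0], [-16.3, 0.4], [17.7, -3.1], [22.1, -1.6], [-11.2, 1.5]]
jar [0.4654 0.1222 0.03  ]
tape [0.7104 0.122  0.024 ]
[]
jack [{'point': [313.8, 225.3], 'p': 0.65}]
saddle_top [{'point': [280.8, 233.9], 'p': 0.72}]
handle_bar []
lift_pad [{'point': [203.4, 214.9], 'p': 0.89}]
tape_roll [{'point': [209.8, 172.9], 'p': 0.7}]
glue_jar [{'point': [212.6, 272.1], 'p': 0.51}]
[]
jack [{'point': [280.1, 253.5], 'p': 0.67}]
saddle_top [{'point': [374.8, 266.9], 'p': 0.59}]
handle_bar [{'point': [324.6, 247.1], 'p': 0.96}]
lift_pad [{'point': [269.2, 188.5], 'p': 0.66}]
tape_roll [{'point': [307.5, 199.6], 'p': 0.45}]
glue_jar [{'point': [224.1, 214.1], 'p': 0.69}]
```

```bash
cat > plan.py <<'E'
from h import *
import sys
from scipy.spatial.transform import Rotation as Ro
def plan(W):  # W rows: x,y,z,yaw of tool y (deg, mod 180)
    s=get_state(); q=s["orientation"]; R=Ro.from_quat([*q[1:],q[0]]).as_matrix(); p=s["tcp_pos"]
    print("t",round(s["clock"],2),"tcp",p.round(4),"yaw_y",round(np.degrees(np.arctan2(R[1,1],R[0,1])),2),"F",s["wrist_force"].round(1))
    for x,y,z,a in W:
        D=Ro.from_euler("z",a,degrees=True).as_matrix()@np.array([[0,1,0],[1,0,0],[0,0,-1.]]) # tool y at yaw a? 
        D=np.column_stack([np.cross([np.cos(np.radians(a)),np.sin(np.radians(a)),0],[0,0,-1]),[np.cos(np.radians(a)),np.sin(np.radians(a)),0],[0,0,-1]])
        v=Ro.from_matrix(R.T@D).as_rotvec(degrees=True)
        print((x,y,z,a),"slide",(R.T@(np.array([x,y,z])-p)*1000).round(1),"ang",v.round(1))
if __name__=="__main__": plan(eval(sys.argv[1]))
E
sed -i '/# tool y at yaw a?/d' plan.py
python3 plan.py "[(.2,.4,.33,76),(.3,.2,.33,60),(.45,0,.3,40),(.566,-.133,.15,18),(.566,-.133,.15,18)]"; python3 - <<'E'
E
```

```text
t 1.8 tcp [0.14   0.5578 0.2423] yaw_y 75.92 F [0.4 0.5 0.5]
(0.2, 0.4, 0.33, 76) slide [ -96.6 -138.4  -87.7] ang [ 0.   0.  -0.1]
(0.3, 0.2, 0.33, 60) slide [-242.3 -308.   -87.7] ang [ 0.   0.  15.9]
(0.45, 0, 0.3, 40) slide [-436.4 -465.5  -57.7] ang [ 0.  -0.  35.9]
(0.566, -0.133, 0.15, 18) slide [-581.3 -566.3   92.3] ang [ 0.  -0.  57.9]
(0.566, -0.133, 0.15, 18) slide [-581.3 -566.3   92.3] ang [ 0.  -0.  57.9]
```

Call:
jog_arm --moves '[{"fingers":0,"slide":[-96,-138,-90]},{"fingers":0,"slide":[-96,-138,-90]},{"fingers":0,"slide":[-96,-138,-90]},{"fingers":0,"slide":[-96,-138,-90]},{"fingers":0,"slide":[-96,-138,-90]},{"fingers":0,"slide":[-242,-308,-90],"angular":[0,0,16]},{"fingers":0,"slide":[-242,-308,-90],"angular":[0,0,16]},{"fingers":0,"slide":[-242,-308,-90],"angular":[0,0,16]},{"fingers":0,"slide":[-242,-308,-90],"angular":[0,0,16]},{"fingers":0,"slide":[-242,-308,-90],"angular":[0,0,16]}]'

```text
schema error: expected keys fingers, slide, angular
```

```bash
python3 plan.py "[(.3,.2,.33,60),(.45,0,.3,40),(.566,-.133,.2,18)]"
```

```text
t 1.8 tcp [0.14   0.5578 0.2423] yaw_y 75.92 F [0.4 0.5 0.5]
(0.3, 0.2, 0.33, 60) slide [-242.3 -308.   -87.7] ang [ 0.   0.  15.9]
(0.45, 0, 0.3, 40) slide [-436.4 -465.5  -57.7] ang [ 0.  -0.  35.9]
(0.566, -0.133, 0.2, 18) slide [-581.3 -566.3   42.3] ang [ 0.  -0.  57.9]
```

Call:
jog_arm --moves '[{"fingers":0,"slide":[-96,-138,-90],"angular":[0,0,0]},{"fingers":0,"slide":[-96,-138,-90],"angular":[0,0,0]},{"fingers":0,"slide":[-96,-138,-90],"angular":[0,0,0]},{"fingers":0,"slide":[-96,-138,-90],"angular":[0,0,0]},{"fingers":0,"slide":[-96,-138,-90],"angular":[0,0,0]},{"fingers":0,"slide":[-242,-308,-90],"angular":[0,0,16]},{"fingers":0,"slide":[-242,-308,-90],"angular":[0,0,16]},{"fingers":0,"slide":[-242,-308,-90],"angular":[0,0,16]},{"fingers":0,"slide":[-242,-308,-90],"angular":[0,0,16]},{"fingers":0,"slide":[-242,-308,-90],"angular":[0,0,16]}]' --squeeze 60

```text
clock: 2.63
tcp_pos: [0.2929, 0.2125, 0.3326]
orientation: [0.001, 0.259, 0.966, 0.0]
wrist_force: [1.1, 1.0, 0.5]
finger_gap: 0.0855
grip_force: 0.0
```

```bash
python3 plan.py "[(.3,.2,.33,60),(.45,0,.3,40),(.566,-.133,.2,18)]"
```

```text
t 2.63 tcp [0.2929 0.2125 0.3326] yaw_y 59.97 F [1.1 1.  0.5]
(0.3, 0.2, 0.33, 60) slide [-12.4  -7.3   2.6] ang [ 0.1  0.  -0. ]
(0.45, 0, 0.3, 40) slide [-242.4 -105.4   32.7] ang [ 0.1  0.  20. ]
(0.566, -0.133, 0.2, 18) slide [-409.3 -162.6  132.8] ang [ 0.1  0.  42. ]
```

Call:
jog_arm --moves '[{"fingers":0,"slide":[-242,-105,33],"angular":[0,0,20]},{"fingers":0,"slide":[-242,-105,33],"angular":[0,0,20]},{"fingers":0,"slide":[-242,-105,33],"angular":[0,0,20]},{"fingers":0,"slide":[-242,-105,33],"angular":[0,0,20]},{"fingers":0,"slide":[-242,-105,33],"angular":[0,0,20]},{"fingers":0,"slide":[-242,-105,33],"angular":[0,0,20]},{"fingers":0,"slide":[-409,-163,133],"angular":[0,0,42]},{"fingers":0,"slide":[-409,-163,133],"angular":[0,0,42]},{"fingers":0,"slide":[-409,-163,133],"angular":[0,0,42]},{"fingers":0,"slide":[-409,-163,133],"angular":[0,0,42]}]'

```text
clock: 3.47
tcp_pos: [0.5365, -0.0993, 0.2225]
orientation: [0.0, 0.591, 0.807, 0.0]
wrist_force: [0.3, 1.6, -0.3]
finger_gap: 0.0854
grip_force: 0.0
```

```bash
python3 plan.py "[(.566,-.133,.13,18),(.566,-.133,.045,18)]"
```

```text
t 3.47 tcp [ 0.5365 -0.0993  0.2225] yaw_y 17.57 F [ 0.3  1.6 -0.3]
(0.566, -0.133, 0.13, 18) slide [-41.   17.8  92.5] ang [ 0.   0.  -0.4]
(0.566, -0.133, 0.045, 18) slide [-41.   17.8 177.5] ang [ 0.   0.  -0.4]
```

Call:
jog_arm --moves '[{"fingers":0,"slide":[-36,15,93],"angular":[0,0,0]},{"fingers":0,"slide":[-36,15,93],"angular":[0,0,0]},{"fingers":0,"slide":[-36,15,93],"angular":[0,0,0]},{"fingers":0,"slide":[-36,15,93],"angular":[0,0,0]},{"fingers":0,"slide":[-36,15,93],"angular":[0,0,0]}]'

```text
clock: 3.88
tcp_pos: [0.5601, -0.1269, 0.1294]
orientation: [-0.001, 0.589, 0.808, -0.0]
wrist_force: [0.8, -0.0, 1.0]
finger_gap: 0.0856
grip_force: 0.0
```

```bash
python3 plan.py "[(.566,-.133,.13,18),(.566,-.133,.045,18)]"; python3 -c "
from h import *
t=read_camera('top');s=read_camera('side')
a=cv2.resize(t['color'][160:300,230:420],None,fx=2.1,fy=2.1*1,interpolation=2);b=cv2.resize(s['color'][150:290,230:420],None,fx=2.1,fy=2.1,interpolation=2)
save({'color':np.hstack([a,b])},'m2')"
```

```text
t 3.88 tcp [ 0.5601 -0.1269  0.1294] yaw_y 17.88 F [ 0.8 -0.   1. ]
(0.566, -0.133, 0.13, 18) slide [-7.6  3.8 -0.7] ang [-0.1 -0.1 -0.1]
(0.566, -0.133, 0.045, 18) slide [-7.7  3.9 84.3] ang [-0.1 -0.1 -0.1]
```

View pics/m2.png

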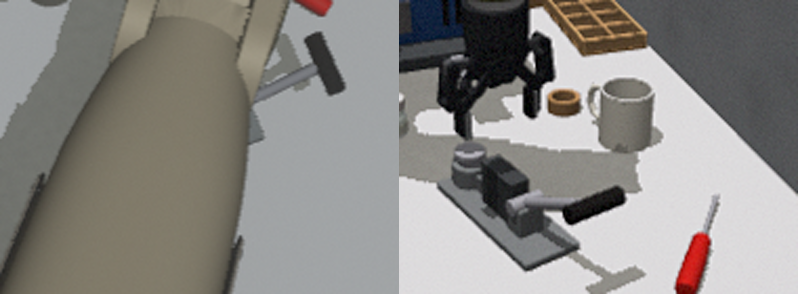

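The top view is mostly hidden by the arm. The side view shows the open gripper above the jack block at about (500,180), with the fingers either side of it. I'll descend and grip.

Call:
jog_arm --moves '[{"fingers":0,"slide":[-7,4,20],"angular":[0,0,0]},{"fingers":0,"slide":[-7,4,45],"angular":[0,0,0]},{"fingers":0,"slide":[-7,4,65],"angular":[0,0,0]},{"fingers":0,"slide":[-7,4,80],"angular":[0,0,0]},{"fingers":0,"slide":[-7,4,84],"angular":[0,0,0]},{"fingers":0,"slide":[-7,4,84],"angular":[0,0,0]},{"fingers":0.5,"slide":[-7,4,84],"angular":[0,0,0]},{"fingers":0.9,"slide":[-7,4,84],"angular":[0,0,0]},{"fingers":0.9,"slide":[-7,4,84],"angular":[0,0,0]},{"fingers":0.9,"slide":[-7,4,84],"angular":[0,0,0]}]' --squeeze 60

```text
clock: 4.82
tcp_pos: [0.5677, -0.1327, 0.0475]
orientation: [0.001, 0.588, 0.809, 0.0]
wrist_force: [0.0, 0.5, 0.2]
finger_gap: 0.0389
grip_force: 0.0
```

Call:
jog_arm --moves '[{"fingers":0.9,"slide":[0,0,0],"angular":[0,0,0]},{"fingers":0.9,"slide":[0,0,0],"angular":[0,0,0]},{"fingers":0.9,"slide":[0,0,0],"angular":[0,0,0]},{"fingers":0.9,"slide":[0,0,0],"angular":[0,0,0]},{"fingers":0.9,"slide":[0,0,0],"angular":[0,0,0]}]'

```text
clock: 5.23
tcp_pos: [0.5677, -0.1326, 0.0472]
orientation: [0.001, 0.588, 0.809, 0.0]
wrist_force: [-0.1, 0.8, 6.2]
finger_gap: 0.0276
grip_force: 62.5
```

```bash
python3 plan.py "[(.5973,.0496,.051,3.74)]"
```

```text
t 5.23 tcp [ 0.5677 -0.1326  0.0472] yaw_y 17.92 F [-0.1  0.8  6.2]
(0.5973, 0.0496, 0.051, 3.74) slide [164.3  84.2  -3.8] ang [ 0.1  0.  14.2]
```

Call:
jog_arm --moves '[{"fingers":0.9,"slide":[0,0,-3],"angular":[0,0,0]},{"fingers":0.9,"slide":[0,0,-6],"angular":[0,0,0]},{"fingers":0.9,"slide":[0,0,-6],"angular":[0,0,0]},{"fingers":0.9,"slide":[8,6,-6],"angular":[0,0,1]},{"fingers":0.9,"slide":[25,18,-6],"angular":[0,0,4]},{"fingers":0.9,"slide":[45,32,-6],"angular":[0,0,7]},{"fingers":0.9,"slide":[65,46,-6],"angular":[0,0,10]},{"fingers":0.9,"slide":[85,59,-6],"angular":[0,0,13]},{"fingers":0.9,"slide":[96,67,-6],"angular":[0,0,14.2]},{"fingers":0.9,"slide":[96,67,-6],"angular":[0,0,14.2]}]'

```text
clock: 6.07
tcp_pos: [0.6005, -0.0172, 0.0508]
orientation: [-0.002, 0.683, 0.731, 0.0]
wrist_force: [0.8, -0.2, -9.6]
finger_gap: 0.0274
grip_force: 60.8
```

Call:
jog_arm --moves '[{"fingers":0.9,"slide":[0,0,0],"angular":[0,0,0]},{"fingers":0.9,"slide":[0,0,0],"angular":[0,0,0]},{"fingers":0.9,"slide":[0,0,0],"angular":[0,0,0]}]'

```text
clock: 6.32
tcp_pos: [0.6003, -0.0211, 0.0515]
orientation: [-0.001, 0.684, 0.729, -0.001]
wrist_force: [0.2, -0.5, -9.3]
finger_gap: 0.0274
grip_force: 60.8
```

```bash
python3 plan.py "[(.5973,.0496,.051,3.74)]"; python3 -c "
from h import *
t=read_camera('top');s=read_camera('side')
a=cv2.resize(t['color'][150:290,180:310],None,fx=3,fy=3,interpolation=2);b=cv2.resize(s['color'][130:270,220:355],None,fx=3,fy=3,interpolation=2)
save({'color':np.hstack([a,b])},'m3')
for p in(t,s):
  for n in('saddle_top','lift_pad','handle_bar'): print(n,tip_of(n,p)[:1])"
```

```text
t 6.32 tcp [ 0.6003 -0.0211  0.0515] yaw_y 3.68 F [ 0.2 -0.5 -9.3]
(0.5973, 0.0496, 0.051, 3.74) slide [70.8  1.5  0.5] ang [-0.1 -0.  -0.1]
saddle_top []
lift_pad [{'point': [204.5, 216.9], 'p': 0.79}]
handle_bar [{'point': [341.6, 196.0], 'p': 0.89}]
saddle_top [{'point': [275.7, 195.1], 'p': 0.59}]
lift_pad [{'point': [269.6, 186.2], 'p': 0.78}]
handle_bar [{'point': [307.7, 222.9], 'p': 0.66}]
```

View pics/m3.png

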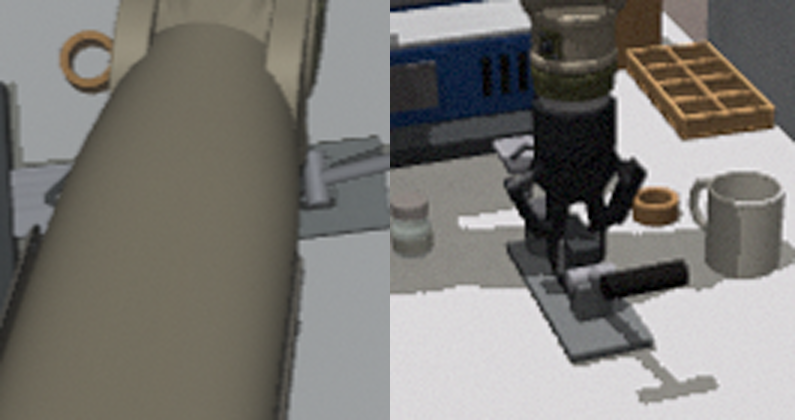

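The jack is held level just off the table with its base aligned to the bracket, which is at about (515,150) in the side view. The jar and tape are clear on both sides.

```bash
python3 -c "
from h import *
t=read_camera('top');s=read_camera('side')
L=np.array([.5918,.1344,.072]); print('lift proj',proj(t,L),proj(s,L))
d=np.array([np.cos(np.radians(93.7)),np.sin(np.radians(93.7)),0]); o=np.array([.6003,-.0211,.0045])
B=o-.177*d+[0,0,.122]; print('bar proj',proj(t,B),proj(s,B), 'corner',[(proj(t,X).round(1),proj(s,X).round(1)) for X in (o-.105*d+[-.0399,-.0026,0.012],o-.105*d+[.0399,.0026,0.012])])
"
```

```text
lift proj [203.05119939 216.59909524] [265.8433367  186.33150609]
bar proj [341.25568437 195.42006228] [304.42374267 223.764899  ] corner [(array([310.7, 224.6]), array([279.9, 248.5])), (array([306.6, 194.3]), array([307.9, 242.8]))]
```

Call:
jog_arm --moves '[{"fingers":0.9,"slide":[8,1,0],"angular":[0,0,0]},{"fingers":0.9,"slide":[22,1.5,0],"angular":[0,0,0]},{"fingers":0.9,"slide":[36,1.5,0],"angular":[0,0,0]},{"fingers":0.9,"slide":[50,1.5,0],"angular":[0,0,0]},{"fingers":0.9,"slide":[62,1.5,0],"angular":[0,0,0]},{"fingers":0.9,"slide":[70,1.5,0],"angular":[0,0,0]},{"fingers":0.9,"slide":[70,1.5,0],"angular":[0,0,0]},{"fingers":0.9,"slide":[70,1.5,0],"angular":[0,0,0]},{"fingers":0.9,"slide":[70,1.5,0],"angular":[0,0,0]}]'

```text
clock: 7.57
tcp_pos: [0.5982, 0.0494, 0.0523]
orientation: [0.0, 0.684, 0.73, -0.0]
wrist_force: [-0.8, -0.5, -10.0]
finger_gap: 0.0271
grip_force: 60.8
```

```bash
python3 plan.py "[(.5973,.0496,.047,3.74)]"; python3 -c "
from h import *
t=read_camera('top');s=read_camera('side')
a=cv2.resize(t['color'][150:290,180:310],None,fx=3,fy=3,interpolation=2);b=cv2.resize(s['color'][120:260,220:355],None,fx=3,fy=3,interpolation=2)
save({'color':np.hstack([a,b])},'m4')
"
```

```text
t 7.57 tcp [0.5982 0.0494 0.0523] yaw_y 3.73 F [ -0.8  -0.5 -10. ]
(0.5973, 0.0496, 0.047, 3.74) slide [ 0.3 -0.8  5.3] ang [ 0.  0. -0.]
```

View pics/m4.png

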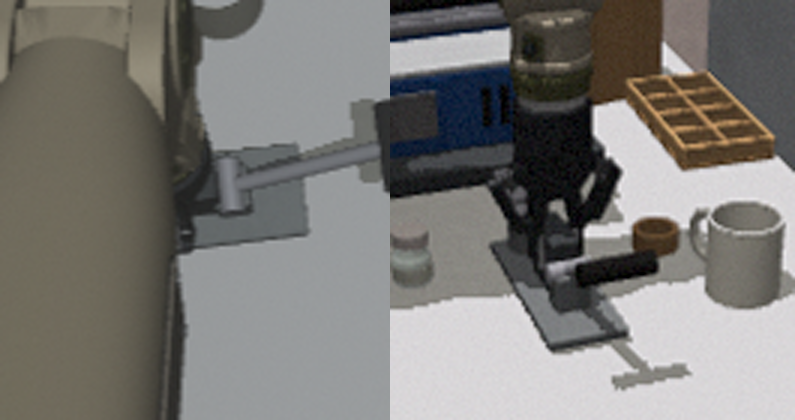

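The jack is now under the bracket, with the jar and tape untouched. I'll lower it and release.

Call:
jog_arm --moves '[{"fingers":0.9,"slide":[0,0,2],"angular":[0,0,0]},{"fingers":0.9,"slide":[0,0,4],"angular":[0,0,0]},{"fingers":0.9,"slide":[0,0,5],"angular":[0,0,0]},{"fingers":0.9,"slide":[0,0,5.5],"angular":[0,0,0]},{"fingers":0.9,"slide":[0,0,5.5],"angular":[0,0,0]},{"fingers":0.9,"slide":[0,0,5.5],"angular":[0,0,0]}]'

```text
clock: 8.17
tcp_pos: [0.598, 0.0489, 0.0472]
orientation: [0.0, 0.684, 0.729, -0.0]
wrist_force: [-3.1, -2.8, -2.0]
finger_gap: 0.0273
grip_force: 61.5
```

Call:
jog_arm --moves '[{"fingers":0.4,"slide":[0,0,0],"angular":[0,0,0]},{"fingers":0.2,"slide":[0,0,0],"angular":[0,0,0]},{"fingers":0.2,"slide":[0,0,0],"angular":[0,0,0]},{"fingers":0.2,"slide":[0,0,0],"angular":[0,0,0]},{"fingers":0.2,"slide":[0,0,-20],"angular":[0,0,0]},{"fingers":0.2,"slide":[0,0,-50],"angular":[0,0,0]},{"fingers":0.2,"slide":[0,0,-90],"angular":[0,0,0]},{"fingers":0.2,"slide":[0,0,-130],"angular":[0,0,0]},{"fingers":0.5,"slide":[-90,0,-160],"angular":[0,0,0]},{"fingers":0.8,"slide":[-90,0,-160],"angular":[0,0,0]}]'

```text
clock: 9.0
tcp_pos: [0.6049, -0.0284, 0.2069]
orientation: [0.003, 0.682, 0.731, 0.002]
wrist_force: [1.0, 0.0, -1.1]
finger_gap: 0.0454
grip_force: 0.0
```

```bash
python3 -c "
from h import *
t=read_camera('top');s=read_camera('side')
for p in(t,s):
  for n in('handle_bar',): print(n,tip_of(n,p)[:1])
d=np.array([-.065,.998,0]);o=np.array([.598,.0494,0]);print(o-.177*d,proj(s,o-.177*d+[0,0,.122]))
"; python3 plan.py "[(.6095,-.127,.17,3.74)]"
```

```text
handle_bar [{'point': [308.4, 194.6], 'p': 0.63}]
handle_bar [{'point': [294.3, 212.2], 'p': 0.83}]
[ 0.609505 -0.127246  0.      ] [295.16969369 211.54276202]
t 9.2 tcp [ 0.6037 -0.0306  0.2038] yaw_y 3.58 F [-0.  -0.  -0.7]
(0.6095, -0.127, 0.17, 3.74) slide [-96.6  -0.3  33.8] ang [ 0.1 -0.  -0.2]
```

Call:
jog_arm --moves '[{"fingers":1,"slide":[-40,0,10],"angular":[0,0,0]},{"fingers":1,"slide":[-75,0,22],"angular":[0,0,0]},{"fingers":1,"slide":[-97,0,34],"angular":[0,0,0]},{"fingers":1,"slide":[-97,0,34],"angular":[0,0,0]},{"fingers":1,"slide":[-97,0,34],"angular":[0,0,0]},{"fingers":1,"slide":[-97,0,34],"angular":[0,0,0]}]'

```text
clock: 9.7
tcp_pos: [0.6091, -0.1248, 0.1686]
orientation: [-0.001, 0.683, 0.73, 0.0]
wrist_force: [-0.6, -0.6, -0.3]
finger_gap: -0.0002
grip_force: 0.0
```

```bash
python3 plan.py "[(.6095,-.127,.15,3.74)]"; python3 -c "
from h import *
t=read_camera('top');s=read_camera('side')
a=cv2.resize(t['color'][150:290,170:302],None,fx=3,fy=3,interpolation=2);b=cv2.resize(s['color'][130:270,215:347],None,fx=3,fy=3,interpolation=2)
save({'color':np.hstack([a,b])},'m5')
for p in(t,s):
  for n in('handle_bar','jack','lift_pad','saddle_top'): print(n,tip_of(n,p)[:1])
"
```

```text
t 9.7 tcp [ 0.6091 -0.1248  0.1686] yaw_y 3.78 F [-0.6 -0.6 -0.3]
(0.6095, -0.127, 0.15, 3.74) slide [-2.3  0.2 18.6] ang [-0.1 -0.1  0. ]
handle_bar []
jack [{'point': [243.1, 213.8], 'p': 0.97}]
lift_pad [{'point': [204.3, 217.8], 'p': 0.71}]
saddle_top []
handle_bar [{'point': [299.3, 213.1], 'p': 0.59}]
jack [{'point': [273.7, 221.0], 'p': 0.62}]
lift_pad [{'point': [267.4, 187.7], 'p': 0.55}]
saddle_top [{'point': [266.3, 186.0], 'p': 0.56}]
```

View pics/m5.png

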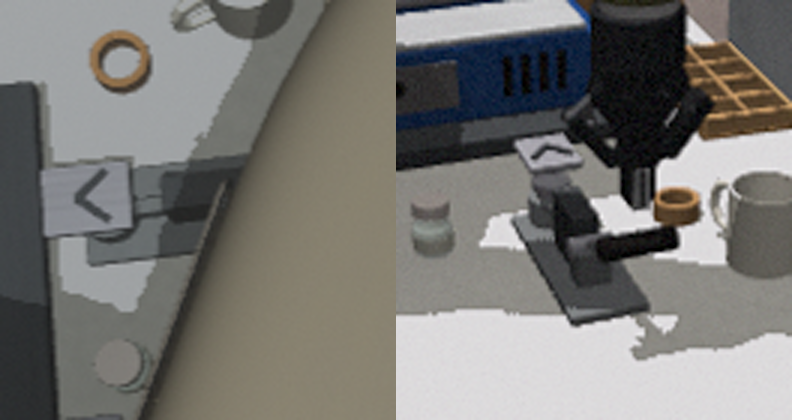

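The jack stands under the bracket. In the top view its base front corner is at crop (90,265) and the bracket at (42–134, 160–237). The fingers are closed above the crossbar, and the jar and tape are undisturbed. I'll check the centring numerically.

```bash
cat > c.py <<'E'
from h import *
t=read_camera('top');s=read_camera('side')
P=lambda u,v:np.array([170+u/3,150+v/3]); S=lambda u,v:np.array([215+(u-396)/3,130+v/3])
d=np.array([-.0648,.9979,0]);n=np.array([-.9979,-.0648,0])
o=np.array([.598,.0489,0]); L=np.array([.5918,.1344,0])
for nm,X,uv in(("base corner",o+.11*d+.04*n+[0,0,.012],P(90,265)),("br fr",L-.03*d-.028*n+[0,0,.09],P(129,160)),("br fl",L-.03*d+.028*n+[0,0,.09],P(134,230)),("br bl",L+.04*d+.028*n+[0,0,.09],P(46,237)),("br br",L+.04*d-.028*n+[0,0,.09],P(42,172))):
  a=at_z(t,uv,X[2])-X; print(nm,"measured-model along,lat mm",(a@d*1000).round(1),(a@n*1000).round(1))
for nm,X,uv in(("base nl",o-.105*d+.04*n+[0,0,.0],S(575,322)),("base nr",o-.105*d-.04*n,S(648,306)),("base fl",o+.11*d+.04*n+[0,0,.012],S(513,214)),("br fr",L-.03*d-.028*n+[0,0,.09],S(582,163)),("br fl",L-.03*d+.028*n+[0,0,.09],S(535,171)),("br bl",L+.04*d+.028*n+[0,0,.09],S(514,143))):
  a=at_z(s,uv,X[2])-X; print(nm,(a@d*1000).round(1),(a@n*1000).round(1))
E
python3 c.py
```

```text
base corner measured-model along,lat mm -2.2 2.2
br fr measured-model along,lat mm 0.6 2.5
br fl measured-model along,lat mm 1.7 3.8
br bl measured-model along,lat mm 1.4 0.9
br br measured-model along,lat mm 0.6 3.8
base nl 9.8 -8.5
base nr 12.7 -3.4
base fl 1.3 -5.1
br fr -3.7 1.9
br fl -4.7 -3.9
br bl -3.2 -1.6
```

Call:
jog_arm --moves '[{"fingers":1,"slide":[-3,0,12],"angular":[0,0,0]},{"fingers":1,"slide":[-3,0,22],"angular":[0,0,0]},{"fingers":1,"slide":[-5,0,30],"angular":[0,0,0]},{"fingers":1,"slide":[-9,0,38],"angular":[0,0,0]},{"fingers":1,"slide":[-12,0,46],"angular":[0,0,0]},{"fingers":1,"slide":[-14,0,53],"angular":[0,0,0]},{"fingers":1,"slide":[-16,0,60],"angular":[0,0,0]},{"fingers":1,"slide":[-18,0,67],"angular":[0,0,0]}]'

```text
clock: 10.97
tcp_pos: [0.6111, -0.145, 0.1028]
orientation: [0.001, 0.684, 0.73, 0.0]
wrist_force: [-3.5, -2.3, 14.9]
finger_gap: -0.0001
grip_force: 7.6
```

```bash
python3 plan.py "[(.6107,-.1458,.0645,3.74)]"
```

```text
t 10.97 tcp [ 0.6111 -0.145   0.1028] yaw_y 3.69 F [-3.5 -2.3 14.9]
(0.6107, -0.1458, 0.0645, 3.74) slide [-0.7 -0.5 38.3] ang [ 0.1  0.1 -0.1]
```

Call:
jog_arm --moves '[{"fingers":1,"slide":[-1,0,7],"angular":[0,0,0]},{"fingers":1,"slide":[-2,0,14],"angular":[0,0,0]},{"fingers":1,"slide":[-2,0,21],"angular":[0,0,0]},{"fingers":1,"slide":[-2,0,28],"angular":[0,0,0]},{"fingers":1,"slide":[-2,0,34],"angular":[0,0,0]},{"fingers":1,"slide":[-1,0,38],"angular":[0,0,0]},{"fingers":1,"slide":[-1,0,40],"angular":[0,0,0]},{"fingers":1,"slide":[-1,0,40],"angular":[0,0,0]}]'

```text
clock: 11.63
tcp_pos: [0.6121, -0.1489, 0.0643]
orientation: [0.004, 0.685, 0.729, -0.001]
wrist_force: [-3.4, -10.5, 15.5]
finger_gap: -0.0002
grip_force: 7.4
```

```bash
python3 plan.py "[(.6107,-.1458,.0645,3.74)]"
```

```text
t 11.63 tcp [ 0.6121 -0.1489  0.0643] yaw_y 3.59 F [ -3.4 -10.5  15.5]
(0.6107, -0.1458, 0.0645, 3.74) slide [ 3.2 -1.2 -0.2] ang [ 0.2  0.4 -0.1]
```

```bash
python3 -c "
from h import *
t=read_camera('top');s=read_camera('side')
a=cv2.resize(t['color'][150:290,170:302],None,fx=3,fy=3,interpolation=2);b=cv2.resize(s['color'][130:270,215:347],None,fx=3,fy=3,interpolation=2)
save({'color':np.hstack([a,b])},'m6')
print([tip_of('handle_bar',p)[:1] for p in(t,s)], get_state()['wrist_force'])
"
```

```text
[[{'point': [239.8, 217.9], 'p': 0.36}], [{'point': [296.8, 240.4], 'p': 0.75}]] [-3.53263905 -9.57287914 14.80925122]
```

View pics/m6.png

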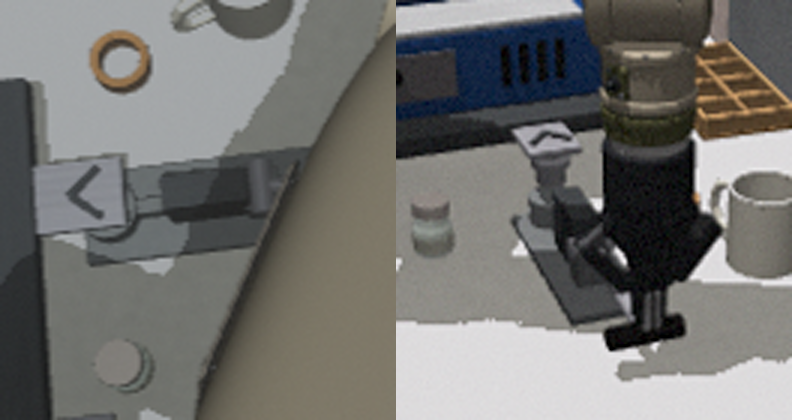

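The machine's front is raised: the chevron bracket has moved up, with a gap visible in the side view at (550,170). The jack base has not moved, with its corner still at (90,265). The fingers are on top of the crossbar at (650,325). I'll press a little more to confirm the stop.

Call:
jog_arm --moves '[{"fingers":1,"slide":[1,0,2],"angular":[0,0,0]},{"fingers":1,"slide":[1,0,4],"angular":[0,0,0]},{"fingers":1,"slide":[1,0,4],"angular":[0,0,0]},{"fingers":1,"slide":[1,0,4],"angular":[0,0,0]}]'

```text
clock: 12.17
tcp_pos: [0.6124, -0.1489, 0.0632]
orientation: [0.005, 0.685, 0.729, -0.002]
wrist_force: [-8.8, -11.6, 27.3]
finger_gap: 0.0005
grip_force: 13.7
```

```bash
python3 plan.py "[(.6107,-.1458,.0645,3.74)]"; python3 -c "
from h import *
s=read_camera('side')
d=np.array([-.0648,.9979,0]);o=np.array([.598,.0489,0])
for e in (-.05,.0,.1): print(e,proj(s,o-(.045+.15*np.cos(e))*d+[0,0,.05+.15*np.sin(e)]))
print(tip_of('handle_bar',s)[:1])"
```

```text
t 12.17 tcp [ 0.6124 -0.1489  0.0632] yaw_y 3.57 F [ -8.8 -11.6  27.3]
(0.6107, -0.1458, 0.0645, 3.74) slide [ 3.2 -1.5 -1.4] ang [ 0.3  0.5 -0.2]
-0.05 [297.48369285 241.23384754]
0.0 [297.52582498 238.87368589]
0.1 [297.45791947 233.88592851]
[{'point': [295.5, 239.5], 'p': 0.6}]
```

Force jumped from 15 N to 27 N over 1 mm, so the handle is on its stop. Now I'll let it come back up slowly.

Call:
jog_arm --moves '[{"fingers":1,"slide":[0,0,-6],"angular":[0,0,0]},{"fingers":1,"slide":[0,0,-14],"angular":[0,0,0]},{"fingers":1,"slide":[1,0,-22],"angular":[0,0,0]},{"fingers":1,"slide":[2,0,-30],"angular":[0,0,0]},{"fingers":1,"slide":[4,0,-38],"angular":[0,0,0]},{"fingers":1,"slide":[6,0,-46],"angular":[0,0,0]},{"fingers":1,"slide":[8,0,-54],"angular":[0,0,0]},{"fingers":1,"slide":[11,0,-62],"angular":[0,0,0]},{"fingers":1,"slide":[14,0,-70],"angular":[0,0,0]},{"fingers":1,"slide":[18,0,-78],"angular":[0,0,0]}]'

```text
clock: 13.1
tcp_pos: [0.6096, -0.1257, 0.1362]
orientation: [-0.0, 0.684, 0.73, 0.0]
wrist_force: [1.6, -0.3, 2.6]
finger_gap: 0.0002
grip_force: 1.1
```

Call:
jog_arm --moves '[{"fingers":1,"slide":[3,0,-10],"angular":[0,0,0]},{"fingers":1,"slide":[3,0,-20],"angular":[0,0,0]},{"fingers":1,"slide":[3,0,-28],"angular":[0,0,0]},{"fingers":1,"slide":[3,0,-28],"angular":[0,0,0]},{"fingers":1,"slide":[3,0,-28],"angular":[0,0,0]},{"fingers":1,"slide":[3,0,-28],"angular":[0,0,0]},{"fingers":1,"slide":[3,0,-28],"angular":[0,0,0]},{"fingers":1,"slide":[3,0,-28],"angular":[0,0,0]}]'

```text
clock: 13.77
tcp_pos: [0.6088, -0.1232, 0.1633]
orientation: [-0.001, 0.684, 0.73, -0.0]
wrist_force: [1.0, 0.2, 0.8]
finger_gap: 0.0001
grip_force: 0.0
```

```bash
python3 plan.py "[(.6095,-.1277,.15,3.74)]"; python3 -c "
from h import *
t=read_camera('top');s=read_camera('side')
a=cv2.resize(t['color'][150:290,170:302],None,fx=3,fy=3,interpolation=2);b=cv2.resize(s['color'][130:270,215:347],None,fx=3,fy=3,interpolation=2)
save({'color':np.hstack([a,b])},'m7')
print([tip_of('handle_bar',p)[:1] for p in(t,s)])"
```

```text
t 13.77 tcp [ 0.6088 -0.1232  0.1633] yaw_y 3.71 F [1.  0.2 0.8]
(0.6095, -0.1277, 0.15, 3.74) slide [-4.5  0.4 13.3] ang [-0.1 -0.  -0. ]
[[], [{'point': [295.5, 212.9], 'p': 0.7}]]
```

View pics/m7.png

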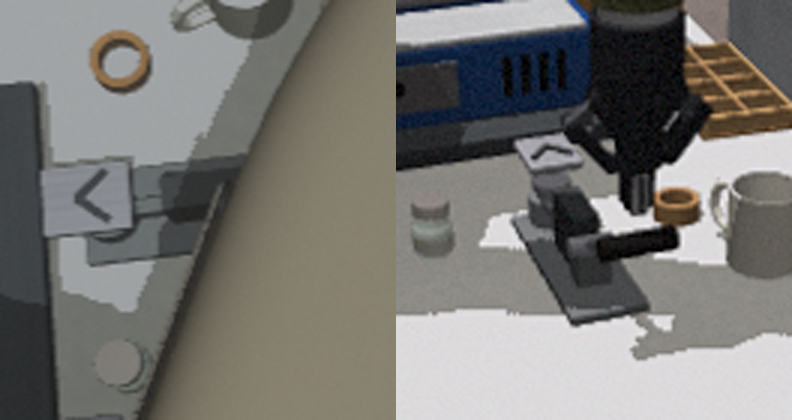

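The handle is back up, the machine is down and the jack is in the same place. Now the second, final press.

Call:
jog_arm --moves '[{"fingers":1,"slide":[-5,0,10],"angular":[0,0,0]},{"fingers":1,"slide":[-6,0,18],"angular":[0,0,0]},{"fingers":1,"slide":[-9,0,26],"angular":[0,0,0]},{"fingers":1,"slide":[-13,0,34],"angular":[0,0,0]},{"fingers":1,"slide":[-16,0,42],"angular":[0,0,0]},{"fingers":1,"slide":[-19,0,50],"angular":[0,0,0]},{"fingers":1,"slide":[-21,0,58],"angular":[0,0,0]},{"fingers":1,"slide":[-23,0,66],"angular":[0,0,0]},{"fingers":1,"slide":[-24,0,73],"angular":[0,0,0]},{"fingers":1,"slide":[-24,0,80],"angular":[0,0,0]}]'

```text
clock: 14.8
tcp_pos: [0.6115, -0.1499, 0.0858]
orientation: [0.003, 0.684, 0.729, -0.001]
wrist_force: [-4.8, -9.7, 16.2]
finger_gap: -0.0001
grip_force: 8.2
```

Call:
jog_arm --moves '[{"fingers":1,"slide":[0,0,7],"angular":[0,0,0]},{"fingers":1,"slide":[0,0,13],"angular":[0,0,0]},{"fingers":1,"slide":[0,0,18],"angular":[0,0,0]},{"fingers":1,"slide":[0,0,21],"angular":[0,0,0]},{"fingers":1,"slide":[0,0,23],"angular":[0,0,0]},{"fingers":1,"slide":[0,0,23],"angular":[0,0,0]},{"fingers":1,"slide":[0,0,23],"angular":[0,0,0]}]'

```text
clock: 15.38
tcp_pos: [0.612, -0.1516, 0.0637]
orientation: [0.004, 0.685, 0.729, -0.002]
wrist_force: [-3.2, -12.2, 15.8]
finger_gap: 0.0
grip_force: 8.7
```

```bash
python3 plan.py "[(.6107,-.1458,.0635,3.74)]"
```

```text
t 15.38 tcp [ 0.612  -0.1516  0.0637] yaw_y 3.56 F [ -3.2 -12.2  15.8]
(0.6107, -0.1458, 0.0635, 3.74) slide [ 5.9 -0.9  0.2] ang [ 0.2  0.5 -0.2]
```

Call:
jog_arm --moves '[{"fingers":1,"slide":[-1,0,2],"angular":[0,0,0]},{"fingers":1,"slide":[-2,0,4],"angular":[0,0,0]},{"fingers":1,"slide":[-2,0,5],"angular":[0,0,0]},{"fingers":1,"slide":[-2,0,5],"angular":[0,0,0]},{"fingers":1,"slide":[-2,0,5],"angular":[0,0,0]},{"fingers":1,"slide":[-2,0,5],"angular":[0,0,0]}]'

```text
clock: 15.88
tcp_pos: [0.6122, -0.152, 0.0619]
orientation: [0.004, 0.684, 0.729, -0.0]
wrist_force: [-10.6, -5.9, 35.4]
finger_gap: 0.0
grip_force: 17.7
```

```bash
python3 plan.py "[(.6107,-.1458,.0635,3.74)]"; python3 -c "
from h import *
t=read_camera('top');s=read_camera('side')
a=cv2.resize(t['color'][150:290,170:302],None,fx=3,fy=3,interpolation=2);b=cv2.resize(s['color'][130:270,215:347],None,fx=3,fy=3,interpolation=2)
save({'color':np.hstack([a,b])},'m8')
print([tip_of('handle_bar',p)[:1] for p in(t,s)],get_state()['wrist_force'])"
```

```text
t 15.88 tcp [ 0.6122 -0.152   0.0619] yaw_y 3.64 F [-10.6  -5.9  35.4]
(0.6107, -0.1458, 0.0635, 3.74) slide [ 6.3 -1.1 -1.7] ang [ 0.3  0.4 -0.1]
[[], [{'point': [298.2, 244.5], 'p': 0.47}]] [-10.8414384   -5.83187609  35.12605263]
```

View pics/m8.png

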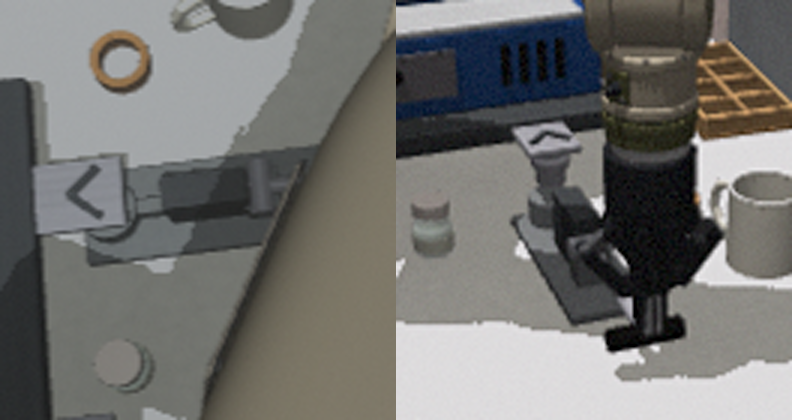

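The machine is raised, with the bracket and boss lifted on the extended saddle at (550,165). The fingers hold the bar down on its stop at about 35 N, and nothing else has moved. I'll ease the push slightly and hand in.

Call:
jog_arm --moves '[{"fingers":1,"slide":[0,0,-1],"angular":[0,0,0]},{"fingers":1,"slide":[0,0,-1],"angular":[0,0,0]},{"fingers":1,"slide":[0,0,-1],"angular":[0,0,0]},{"fingers":1,"slide":[0,0,-1],"angular":[0,0,0]}]'

```text
clock: 16.42
tcp_pos: [0.6122, -0.1519, 0.0622]
orientation: [0.004, 0.684, 0.729, -0.0]
wrist_force: [-9.6, -6.2, 30.9]
finger_gap: 0.0001
grip_force: 15.9
```

```bash
python3 -c "
from h import *
s=get_state();print(s['tcp_pos'],s['wrist_force'])
if s['wrist_force'][2]>20: print(hand_in())"
```

```text
[ 0.61218436 -0.15194596  0.06219368] [-9.56851353 -6.23586205 30.90991593]
the job is handed in; nothing more can be done
None
```

The job is handed in at about 16.4 s: the jack stands under the lift point (centred to about 4 mm by the images), the trial pump is done, and the closed fingers are pressing the handle on its stop with about 31 N with the machine raised; no verdict was shown.

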